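# Close up the fittings box and take off its outer lid

### The job

Close up the fittings box on the bench: first push its drawer fully shut, then pick up the nested pair of lids together by the inner lid's post and lower them as one, without dropping them, squarely onto the box so that the inner lid's plug sits fully home in the mouth (either way round will do), and let go. Then grip the outer lid's collar and lift the outer lid alone, leaving the inner lid seated undisturbed, and finish while holding the outer lid level above the box, gripped and clear of the post's tip: do not put it down or let it go. Leave the other things on the bench alone.

Things in the scene. Friction and masses are not known exactly. Their poses are not given: they have to be found in the camera images.
- box: Pale wooden fittings box, screwed to the bench, 130 (x) by 170 (y) by 90 mm high, open on top: rim at z = 90 mm, walls 8 mm, mouth 114 by 154 mm; tray floor 44 mm below the rim, holding flat pins and dowels well clear of the plug. Its drawer is low in the -x side. Origin: centre of the underside; x points away from the drawer side, z up.
- drawer (a joint): How far the drawer stands out of the box, m: 0 is shut (end stop), growing as it comes out along the box's -x; at most 0.08. Sliding friction about 1.5 N plus light damping; it stays where it is left.
- drawer_knob (a point): Middle of the front face of the drawer's round wooden knob (22 mm across, 20 mm proud of the drawer front, 22 mm above the bench); with the drawer shut it lies 85 mm from the box's origin along the box's -x. Axes as the box's.
- inner_lid: Inner lid, pale wood, 260 g, loose. Stepped plug 12 mm deep (96x136 then 104x144 mm: 5 mm play in the mouth), plate 130 (x) x 170 (y) mm from z 12 to 22, central square post 18x18 mm from z 22 to 100. Starts plug down on the bench, outer lid over it. Origin: centre of plug's underside; z up; x, y square to plate and post. Seated, the plate rests on the rim: origin 78 mm above the box's.
- outer_lid: Outer lid, pale wood, 220 g, lies loose over the inner: plate 148 (x) x 188 (y) x 6 mm, skirt 8 mm below it, central square collar 42x42 mm (hole 26x26) from z 6 to 38. The inner's post passes through (4 mm play) and stands 40 mm out: lifting the post lifts both, the collar this lid alone. Origin: centre of plate's underside, nested 22 mm above the inner's; z up; x, y square to collar.
- glue: Bystander: white glue bottle, 56 mm across, 160 mm tall, beyond the work (+x). Origin: centre of its underside.
- tape: Bystander: black tape measure, about 36 by 80 by 62 mm, beyond the work (+x). Origin: centre of its underside.
- offcut: Bystander: wooden offcut 45 by 110 by 19 mm, beyond the work (+x). Origin: centre of its underside.
Not all that is in view belongs to the job. What is shaped like the inner_lid but green is not meant. Leave any turquoise look-alike of the outer_lid alone.

How it is judged:
By the outcome, as a careful person would: the job done as asked, in the order asked, and still so for the second after the job is handed in, while the arm keeps its last pose, push and grip.
It also fails if it takes over 72 s, if anything falls off the work surface, if the arm or the gripper's body presses on something with over 40 N, if the wrist force passes 120 N, or if a joint passes its speed limit or range.

### The arm

A 6-joint arm with a two-finger parallel gripper is mounted at the origin on the work surface. World frame = base frame: x ahead of the robot, y to its left, z up, the work surface at z = 0. Lengths are in m, angles in rad, forces in N, time in s.
With the tool pointing down it reaches from about 0.3 to 0.875 m from the base axis. Payload 6.4 kg.
Tool frame: the origin (TCP) lies on the centre line of the jaws, within the pads' length; the fingertips stand 22 mm ahead of it and the grasp point (between the pads) lies 3 mm ahead of it; z points along the fingers, y is the line along which they close (so a half turn about z gives the same grasp; the last joint's range is limited). The gripper opens to 85 mm and grips with 20 to 120 N. Pads are 22 mm wide; open, the fingers measure 114 mm over their backs; the gripper's body (76 mm by 85 mm) begins 54 mm behind the grasp point. The pads swing forward as they close: fully open they stand 13 mm farther back than shut.
Start: joints at [0.925, 0.181, 1.607, -0, 1.354, -0.206], TCP at [0.245, 0.52, 0.253] pointing down, gripper open.
Joint ranges: [-2.99, 2.99], [-0.89, 2.07], [0.3, 2.58], [-1.14, 4.28], [0, 2.63], [-3.12, 3.12]. Speed limits (rad/s): [2.57, 2.57, 3.01, 3.14, 3.14, 3.14].

### API

Orientations are given as a unit quaternion [w, x, y, z].
In Python, from bench import ctrl gives the robot as it stands. The module is installed in compiled form; this text tells all that it offers.
- The arm moves only by the tool servo_tool, never from a script. Its argument "commands" is a list of rows, each a list of 3 entries, a list of its own where there are three numbers: the shift along the tool's x, y, z in mm, then the turn about the tool's z in rad, then the finger opening in mm, from 0 to 85.4. In form: [[[dx, dy, dz], turn, jaw], ...]. A call has 1 to 20 rows; each row shifts and turns the commanded pose from where the row before left it, along the tool's axes as they then stand; what a row does not reach is not made up. A row lasts 1/8 s, in which the tool goes at most 62.5 mm and 10.7 degrees, less where a joint would pass 70% of its speed; a pose out of reach is approached as far as the arm can. A call with a gripper value outside its range is refused whole. The fingers move at their own pace and stop on an object; the grip force is fixed at half the most. Time passes only in rows, so rows that do not move let the fingers close. It gives the time, the measured TCP pose, the force, the opening and the grip force at its end, in the units of the state.
- ctrl.get_obs(): the state, without advancing time (a new reading comes with each control period).
- ctrl.camera(name): name is "scene" or "top" or "wrist"; returns a dict with "color" (384x512x3 uint8, red, green, blue), "z_map" (384x512 float32, m along the optical axis (not along the pixel's ray), 0 where there is no reading), "fx", "fy", "cx", "cy" (pixels), "R" (3x3) and "t" (3): a world point X has camera coordinates R X + t. Camera axes: x right, y down, z forward; pixel columns grow to the right and rows downward; lengths in m; the calibration is good to about 2 mm. The wrist camera is an equidistant fisheye: a pixel r from the principal point sees the ray r / f radians off the axis. A picture is of the moment at which its call begins.
- ctrl.hand_in(): hands the job in; it is judged then, once.
The state is a dict: "time_s": time; "q": joint angles; "dq": joint speeds; "joint_efforts": joint torques, N m; "eef_pos": TCP position; "eef_rot": TCP orientation; "wrist_force": force on the tool from outside, world axes, zero at the start; "torque": the same for the moment, N m; "opening": opening from 0.0 (shut) to 1.0 (fully open); "grasp_force": force on a finger pad.
Only numpy, scipy, OpenCV 4.12 (cv2) and the standard library are available. Lean on these libraries where they do the work, as an engineer would, in place of code of your own. Each camera call takes 0.05 s, during which the arm holds its last target. There are 200 camera calls.

## Working session

There is one attempt and no reset: what is moved stays moved. The work goes in short steps, Python scripts to look and compute and a tool call to move; the robot and the scene stay as the last step left them, time stands still between calls to the robot, and variables do not carry over. Pictures are saved under pics/ and viewed, at most 10 in all, crops included, and the job is handed in when it is done.

Besides the shell and the picture viewer there is one more tool, called as name([rows], argument=value, ...), one row to a line, values as JSON. servo_tool: Moves the arm, as the interface text tells. Its arguments: {"type":"object","properties":{"commands":{"type":"array"}},"required":["commands"]}

```bash
mkdir -p pics
cat > h.py <<'E'
import numpy as np, cv2
from bench import ctrl
def cam(n,save=None):
    c=ctrl.camera(n)
    if save: cv2.imwrite('pics/'+save,c['color'][:,:,::-1])
    return c
def cloud(c):
    z=c['z_map']; v,u=np.mgrid[:z.shape[0],:z.shape[1]]
    P=np.stack([(u-c['cx'])/c['fx']*z,(v-c['cy'])/c['fy']*z,z],-1)
    return (P-c['t'])@c['R']
E
python3 - <<'E'
from h import *
a=cam('scene'); b=cam('top')
np.savez('c0.npz',s=cloud(a),t=cloud(b),sc=a['color'],tc=b['color'])
cv2.imwrite('pics/a.png',np.vstack([a['color'],b['color']])[:,:,::-1])
o=ctrl.get_obs(); print({k:np.round(v,3) for k,v in o.items()})
for c in(a,b): print(c['fx'],c['cx'],c['cy'],(-c['R'].T@c['t']).round(3), c['R'].round(2).tolist())
E
```

```text
{'time_s': np.float64(0.1), 'q': array([ 0.925,  0.181,  1.608, -0.   ,  1.354, -0.206]), 'dq': array([-0.001, -0.001, -0.004, -0.   ,  0.001, -0.   ]), 'joint_efforts': array([-1.0000e-03, -4.4587e+01, -3.5224e+01, -0.0000e+00,  4.0000e-03,
       -0.0000e+00]), 'eef_pos': array([0.245, 0.52 , 0.252]), 'eef_rot': array([-0.   ,  0.218,  0.976, -0.001]), 'wrist_force': array([-0.921, -0.468, -0.972]), 'torque': array([ 0.006, -0.029,  0.038]), 'grasp_force': np.float64(0.0), 'opening': np.float64(1.003)}
419.8483061601319 259.53217595314254 191.96684808473552 [1.259 0.248 0.662] [[-0.32, 0.95, -0.01], [0.56, 0.19, -0.8], [-0.76, -0.27, -0.6]]
443.98472292377755 258.15575611077605 192.2494893853875 [ 0.37  -0.013  1.068] [[-0.02, -1.0, -0.01], [-0.99, 0.02, -0.13], [0.13, 0.01, -0.99]]
```

View pics/a.png

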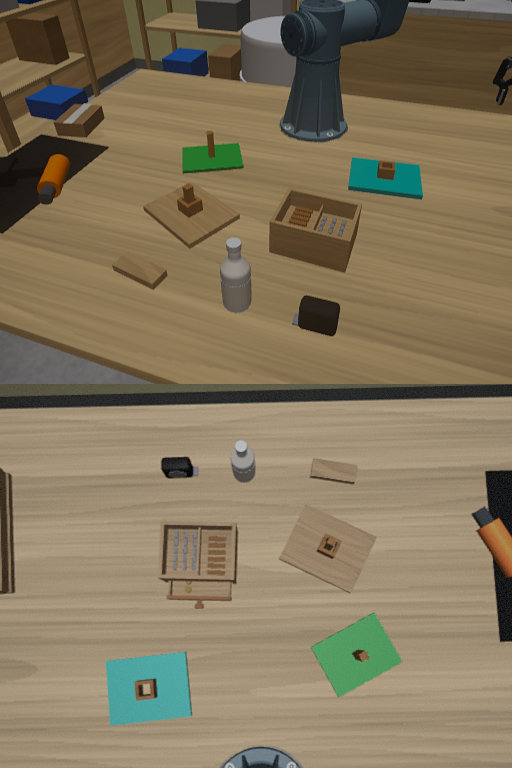

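The scene (upper) and top (lower) views show four candidate things:
- **Lids:** the wood nested pair is at top (328,162). The green inner look-alike is at (356,270) and the turquoise outer look-alike at (148,304). I choose the wood pair.
- **Box:** it is at top (199,168), with the drawer open and its knob at (199,220).

Next I'll measure these and take one close crop.

Run:
```python
from h import *
d=np.load('c0.npz'); T=d['t'];S=d['s'];tc=d['tc']
def reg(P,x0,x1,y0,y1,z0,z1):
    m=(P[...,0]>x0)&(P[...,0]<x1)&(P[...,1]>y0)&(P[...,1]<y1)&(P[...,2]>z0)&(P[...,2]<z1); return m
def rect(P,m,n):
    p=P[m]; r=cv2.minAreaRect((p[:,:2]*1000).astype(np.float32)); print(n,len(p),'c',np.round(r[0],1),'size',np.round(r[1],1),'ang',round(r[2],2),'z',np.round(np.median(p[:,2])*1000,1))
print(T[162,328],T[168,199],T[220,199])
lc=T[162,328,:2];bc=T[168,199,:2]
for P,n in((T,'top'),(S,'scene')):
    b=(lc[0]-.14,lc[0]+.14,lc[1]-.14,lc[1]+.14)
    rect(P,reg(P,*b,.02,.034),n+' plate')
    c=(lc[0]-.05,lc[0]+.05,lc[1]-.05,lc[1]+.05)
    rect(P,reg(P,*c,.054,.066),n+' collar')
    rect(P,reg(P,*c,.094,.106),n+' post')
    e=(bc[0]-.1,bc[0]+.12,bc[1]-.13,bc[1]+.13)
    rect(P,reg(P,*e,.084,.096),n+' rim')
    k=(bc[0]-.22,bc[0]-.06,bc[1]-.1,bc[1]+.1)
    rect(P,reg(P,*k,.012,.06),n+' drawer')
k=reg(T,bc[0]-.2,bc[0]-.06,bc[1]-.1,bc[1]+.1,.015,.06)
for r in range(195,228): 
    q=T[r][k[r]]; 
    if len(q): print(r,len(q),q[:,0].mean().round(4),q[:,1].min().round(4),q[:,1].max().round(4),np.median(q[:,2]).round(4))
cr=lambda s,a,b,c,e:cv2.resize(s[a:b,c:e],None,fx=4,fy=4,interpolation=2)
cv2.imwrite('pics/b.png',np.hstack([cr(tc,110,235,150,245),cr(tc,110,235,275,380)])[:,:,::-1])
```

```text
[ 0.56198804 -0.16190777  0.07925387] [0.55734506 0.13244889 0.06368992] [0.43958394 0.1367916  0.03539665]
top plate 4515 c [ 568.5 -169.5] size [188.3 149.4] ang 62.84 z 27.9
top collar 203 c [ 568.4 -169.4] size [41.9 42.9] ang 63.35 z 59.8
top post 70 c [ 569.1 -168.1] size [17.7 18.9] ang 62.04 z 99.7
top rim 1002 c [557.6 133.7] size [171.2 130.9] ang 87.62 z 89.7
top drawer 631 c [463.6 136. ] size [170.2  66. ] ang 89.85 z 33.9
scene plate 2772 c [ 569.9 -170.4] size [192.3 151. ] ang 63.37 z 27.9
scene collar 181 c [ 570.7 -169.1] size [44.9 43.9] ang 61.4 z 59.1
scene post 53 c [ 572.5 -168.5] size [17.9 19.2] ang 50.33 z 99.4
scene rim 976 c [558.6 132.1] size [170.9 134.8] ang 87.69 z 89.2
scene drawer 17 c [496.8 138.7] size [162.5   1. ] ang 89.89 z 51.7
195 1 0.494 0.0508 0.0508 0.056
196 31 0.4947 0.0508 0.221 0.0541
197 58 0.4924 0.051 0.22 0.0465
198 16 0.4919 0.0511 0.2079 0.0287
199 13 0.4903 0.0532 0.2077 0.022
200 5 0.4872 0.0644 0.2078 0.0317
201 5 0.4848 0.064 0.208 0.0322
202 8 0.4831 0.0643 0.2077 0.0284
203 11 0.4811 0.0642 0.2073 0.0181
204 10 0.4786 0.0642 0.2084 0.0231
205 9 0.4762 0.0644 0.2084 0.0243
206 10 0.4738 0.0643 0.2073 0.0219
207 13 0.4715 0.0647 0.2094 0.0214
208 11 0.4688 0.0646 0.2098 0.0302
209 7 0.4659 0.0645 0.2096 0.0315
210 7 0.4636 0.0646 0.2102 0.0317
211 8 0.4615 0.0668 0.2114 0.035
212 50 0.4583 0.0647 0.211 0.0384
213 64 0.4557 0.0626 0.2115 0.0381
214 64 0.4534 0.0629 0.2114 0.0383
215 63 0.4513 0.063 0.2105 0.0371
216 30 0.449 0.063 0.1426 0.0249
217 5 0.4473 0.1334 0.1431 0.0258
218 5 0.4448 0.1333 0.143 0.0281
219 5 0.4424 0.1334 0.1424 0.0267
220 9 0.4399 0.1293 0.1473 0.0314
221 9 0.4376 0.1291 0.1476 0.0303
222 9 0.4353 0.1291 0.1471 0.0302
223 9 0.4329 0.1292 0.1472 0.0309
224 8 0.4309 0.1289 0.1457 0.0239
```

View pics/b.png

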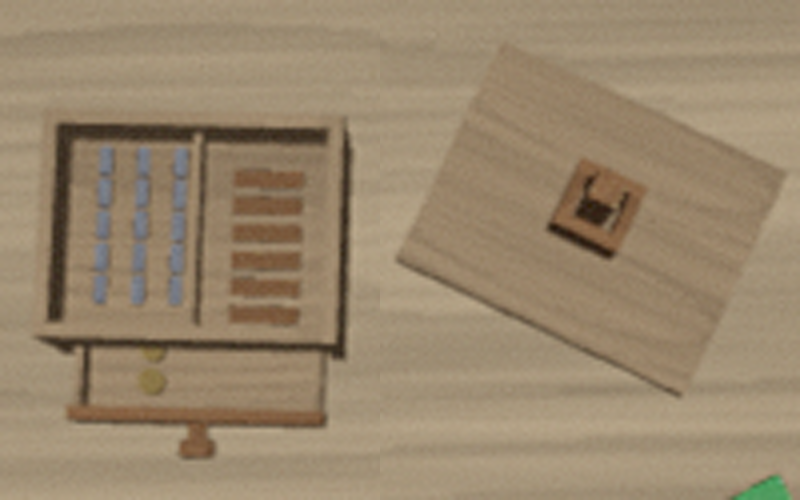

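The crop shows the box with its drawer out on the left and the wood nested pair, collar and post visible, at about (597,205) on the right. That confirms the choice.

```bash
cat >> h.py <<'E'
from scipy.spatial.transform import Rotation as Ro
def to(x,y,z,yaw_y=None):
    """shift in tool axes (mm) to world TCP target; turn so that tool y lies at yaw_y deg (mod 180)"""
    o=ctrl.get_obs(); w,a,b,c=o['eef_rot']; R=Ro.from_quat([a,b,c,w]).as_matrix()
    s=R.T@(np.array([x,y,z])-o['eef_pos'])*1000
    cur=np.degrees(np.arctan2(R[1,1],R[0,1]))
    out=[s.round(1), 'tool y at',round(cur,2),'z',R[:,2].round(4)]
    if yaw_y is not None: out+=['turn',round(-np.radians((yaw_y-cur+90)%180-90),4)]
    print(*out,o['eef_pos'].round(4),o['wrist_force'].round(1))
E
python3 - <<'E'
from h import *
to(.388,.140,.2,87.65)
E
```

```text
[-291.6 -282.6   52.8] tool y at 64.8 z [-9.0e-04 -1.2e-03 -1.0e+00] turn -0.3988 [0.2445 0.5199 0.2525] [-0.9 -0.5 -1. ]
```

servo_tool([
  [[-20.8,-20.2,3.8],0,0],
  [[-20.8,-20.2,3.8],0,0],
  [[-20.8,-20.2,3.8],0,0],
  [[-20.8,-20.2,3.8],0,0],
  [[-20.8,-20.2,3.8],0,0],
  [[-20.8,-20.2,3.8],0,0],
  [[-20.8,-20.2,3.8],0,0],
  [[-20.8,-20.2,3.8],0,0],
  [[-20.8,-20.2,3.8],0,0],
  [[-20.8,-20.2,3.8],0,0],
  [[-20.8,-20.2,3.8],0,0],
  [[-20.8,-20.2,3.8],0,0],
  [[-20.8,-20.2,3.8],0,0],
  [[-20.8,-20.2,3.8],0,0],
  [[0,0,0],-0.133,0],
  [[0,0,0],-0.133,0],
  [[0,0,0],-0.133,0],
  [[0,0,0],0,0],
])

```text
time_s: 2.35
eef_pos: [0.3876, 0.1404, 0.1998]
eef_rot: [-0.0, 0.021, 1.0, -0.0]
wrist_force: [0.8, -0.7, -0.0]
opening: 0.002
grasp_force: 0.0
```

Run:
```python
from h import *
to(.388,.140,.046,87.65)
```

```text
[ -0.5  -0.3 153.8] tool y at 87.59 z [-6.e-04 -0.e+00 -1.e+00] turn -0.0011 [0.3876 0.1404 0.1998] [ 0.8 -0.7 -0. ]
```

servo_tool([
  [[0,0,30],0,0],
  [[0,0,30],0,0],
  [[0,0,30],0,0],
  [[0,0,30],0,0],
  [[0,0,20],0,0],
  [[0,0,14],0,0],
  [[0,0,0],0,0],
  [[-7,0,0],0,0],
  [[-7,0,0],0,0],
  [[-7,0,0],0,0],
  [[-6,0,0],0,0],
  [[-6,0,0],0,0],
  [[-6,0,0],0,0],
  [[-6,0,0],0,0],
  [[-6,0,0],0,0],
  [[-6,0,0],0,0],
  [[-4,0,0],0,0],
])

```text
time_s: 4.47
eef_pos: [0.4491, 0.1379, 0.046]
eef_rot: [-0.0, 0.02, 1.0, -0.0]
wrist_force: [-1.4, -0.3, 0.0]
opening: -0.002
grasp_force: 0.8
```

servo_tool([
  [[-3,0,0],0,0],
  [[-3,0,0],0,0],
  [[-2,0,0],0,0],
  [[-2,0,0],0,0],
  [[0,0,0],0,0],
])

```text
time_s: 5.1
eef_pos: [0.4591, 0.1376, 0.0462]
eef_rot: [0.0, 0.02, 1.0, 0.0]
wrist_force: [0.3, -0.5, -0.9]
opening: 0.007
grasp_force: 0.4
```

servo_tool([
  [[-1,0,0],0,0],
  [[-1,0,0],0,0],
  [[-1,0,0],0,0],
  [[-1,0,0],0,0],
])

```text
time_s: 5.6
eef_pos: [0.4624, 0.1374, 0.046]
eef_rot: [-0.001, 0.02, 1.0, -0.0]
wrist_force: [-5.0, -0.4, 5.2]
opening: 0.001
grasp_force: 2.7
```

servo_tool([
  [[-1,0,0],0,0],
  [[-1,0,0],0,0],
  [[0,0,0],0,0],
])

```text
time_s: 5.98
eef_pos: [0.4626, 0.1375, 0.0457]
eef_rot: [-0.003, 0.02, 1.0, -0.0]
wrist_force: [-10.0, 0.0, 7.9]
opening: 0.004
grasp_force: 4.9
```

Run:
```python
from h import *
c=cam('scene','c.png'); t=cam('top'); P=cloud(t)
cv2.imwrite('pics/c.png',cv2.resize(t['color'][120:240,140:260],None,fx=4,fy=4,interpolation=2)[:,:,::-1])
m=(abs(P[...,0]-.42)<.09)&(abs(P[...,1]-.137)<.1)&(P[...,2]>.012)&(P[...,2]<.045)
q=P[m]; print(len(q), np.sort(q[:,0])[::max(1,len(q)//12)].round(4)); print(ctrl.get_obs()['wrist_force'])
to(.43,.138,.2)
```

```text
54 [0.4889 0.4892 0.4894 0.4895 0.4897 0.49   0.4901 0.4905 0.491  0.4914
 0.5005 0.5053 0.5058 0.5095]
[-9.12374831 -0.17527553  8.20536295]
[  33.4   -0.8 -154.1] tool y at 87.68 z [-5.1e-03 -1.0e-04 -1.0e+00] [0.4626 0.1374 0.0457] [-9.1 -0.2  8.2]
```

View pics/c.png

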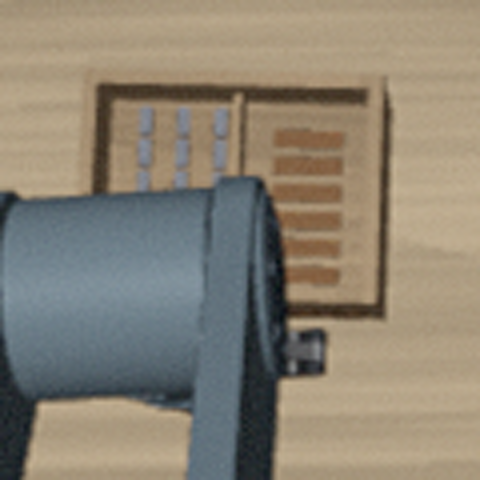

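The arm hides the drawer here, but the drawer front reads about x = 0.489 and the push has met a firm stop. I'll back off, rise, and move over the lids.

servo_tool([
  [[4,0,0],0,0],
  [[15,0,0],0,0],
  [[15,0,0],0,0],
  [[0,0,-40],0,40],
  [[0,0,-40],0,40],
  [[0,0,-40],0,40],
  [[0,0,-34],0,40],
  [[0,0,0],0,40],
])

```text
time_s: 7.08
eef_pos: [0.4321, 0.1389, 0.2028]
eef_rot: [0.003, 0.02, 1.0, 0.0]
wrist_force: [0.5, 0.3, -0.6]
opening: 0.469
grasp_force: 0.0
```

Run:
```python
from h import *
to(.569,-.1688,.2,62.9)
```

```text
[-149.3 -301.9    3.6] tool y at 87.68 z [ 6.3e-03  3.0e-04 -1.0e+00] turn 0.4324 [0.4321 0.1389 0.2028] [ 0.5  0.3 -0.6]
```

servo_tool([
  [[-12.4,-25.2,0.2],0,60],
  [[-12.4,-25.2,0.2],0,60],
  [[-12.4,-25.2,0.2],0,60],
  [[-12.4,-25.2,0.2],0,60],
  [[-12.4,-25.2,0.2],0,60],
  [[-12.4,-25.2,0.2],0,60],
  [[-12.4,-25.2,0.2],0,60],
  [[-12.4,-25.2,0.2],0,60],
  [[-12.4,-25.2,0.2],0,60],
  [[-12.4,-25.2,0.2],0,60],
  [[-12.4,-25.2,0.2],0,60],
  [[-12.4,-25.2,0.2],0,60],
  [[0,0,0],0.144,60],
  [[0,0,0],0.144,60],
  [[0,0,0],0.144,60],
  [[0,0,0],0,60],
  [[0,0,0],0,60],
])

```text
time_s: 9.2
eef_pos: [0.5666, -0.1692, 0.1968]
eef_rot: [-0.001, 0.233, 0.973, 0.0]
wrist_force: [1.0, 0.2, 0.0]
opening: 0.702
grasp_force: 0.0
```

Run:
```python
from h import *
to(.569,-.1688,.086,62.9)
t=cam('top');s=cam('scene'); P=cloud(t)
f=lambda c:cv2.resize(c,None,fx=3,fy=3,interpolation=2)
w=cam('wrist')['color']
cv2.imwrite('pics/d.png',np.hstack([f(t['color'][120:240,140:260]),cv2.resize(w,(480,360))])[:,:,::-1])
m=(abs(P[...,0]-.45)<.07)&(abs(P[...,1]-.137)<.1)&(P[...,2]>.012)&(P[...,2]<.045)
q=P[m]
for lo in np.arange(.44,.51,.005):
    r=q[(q[:,0]>=lo)&(q[:,0]<lo+.005)]
    if len(r): print(lo.round(3),len(r),r[:,1].min().round(3),r[:,1].max().round(3),np.median(r[:,2]).round(3))
m=(abs(P[...,0]-.56)<.1)&(abs(P[...,1]-.133)<.13)&(P[...,2]>.084)&(P[...,2]<.096)
print(cv2.minAreaRect((P[m][:,:2]*1000).astype(np.float32)))
```

```text
[ -2.1   1.4 110.8] tool y at 63.07 z [-1.2e-03  6.0e-04 -1.0e+00] turn 0.003 [ 0.5666 -0.1692  0.1968] [1.  0.2 0. ]
0.47 12 0.126 0.145 0.031
0.475 20 0.126 0.145 0.031
0.48 13 0.126 0.145 0.03
0.485 33 0.051 0.141 0.028
0.49 79 0.051 0.193 0.029
0.495 15 0.051 0.221 0.031
0.5 2 0.051 0.051 0.019
0.505 21 0.05 0.18 0.044
0.51 30 0.05 0.213 0.044
((557.6951293945312, 133.4676055908203), (170.41651916503906, 131.1278533935547), 87.5754165649414)
```

View pics/d.png

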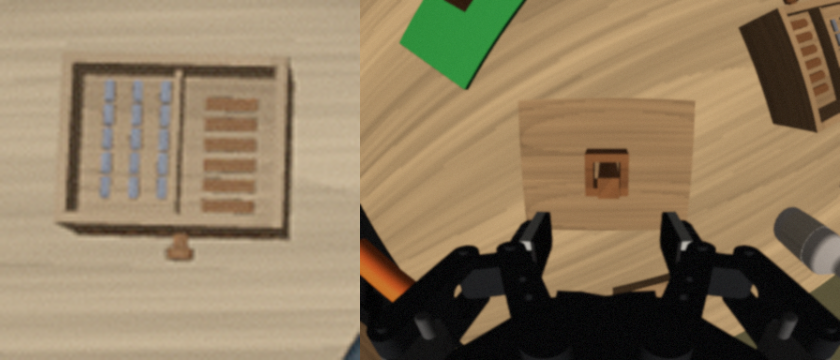

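The left half shows the drawer shut, with only the knob standing out at (180,247). The right half (wrist view) shows the post at (607,183), centred between the pads at 545 and 663. Now I'll go down and grip.

servo_tool([
  [[-2.1,1.4,20],0.003,50],
  [[0,0,20],0,50],
  [[0,0,20],0,50],
  [[0,0,20],0,50],
  [[0,0,15],0,50],
  [[0,0,10],0,50],
  [[0,0,5],0,50],
  [[0,0,0],0,50],
  [[0,0,0],0,30],
  [[0,0,0],0,22],
  [[0,0,0],0,16],
  [[0,0,0],0,10],
  [[0,0,0],0,5],
  [[0,0,0],0,5],
])

```text
time_s: 11.1
eef_pos: [0.5702, -0.1692, 0.0883]
eef_rot: [0.001, 0.236, 0.972, 0.0]
wrist_force: [0.3, 2.3, 5.0]
opening: 0.202
grasp_force: 58.4
```

servo_tool([
  [[0,0,-3],0,5],
  [[0,0,-6],0,5],
  [[0,0,-8],0,5],
  [[0,0,-10],0,5],
  [[0,0,-15],0,5],
  [[0,0,-18],0,5],
  [[0,0,-18],0,5],
  [[0,0,-18],0,5],
  [[0,0,-18],0,5],
  [[0,0,-16],0,5],
  [[0,0,-10],0,5],
  [[0,0,-5],0,5],
  [[0,0,0],0,5],
  [[0,0,0],0,5],
])

```text
time_s: 12.85
eef_pos: [0.5693, -0.169, 0.2318]
eef_rot: [-0.001, 0.236, 0.972, 0.0]
wrist_force: [-0.1, -0.1, -5.2]
opening: 0.204
grasp_force: 58.6
```

```bash
cat >> h.py <<'E'
def rect(P,x,y,r,z0,z1,n):
    m=(abs(P[...,0]-x)<r)&(abs(P[...,1]-y)<r)&(P[...,2]>z0)&(P[...,2]<z1)
    p=P[m]
    if len(p)<20: return print(n,len(p))
    q=cv2.minAreaRect((p[:,:2]*1000).astype(np.float32)); A=np.c_[p[:,:2]-p[:,:2].mean(0),np.ones(len(p))]
    print(n,len(p),np.round(q[0],1),np.round(q[1],1),round(q[2],2),'z',np.median(p[:,2]).round(4),'slopes',np.linalg.lstsq(A,p[:,2],rcond=None)[0][:2].round(4))
E
python3 - <<'E'
from h import *
to(.558,.133,.235,87.65)
s=cam('scene','e.png');t=cam('top')
for n,c in(('top',t),('scene',s)):
    P=cloud(c); x,y,z=ctrl.get_obs()['eef_pos']
    m=(abs(P[...,0]-x)<.15)&(abs(P[...,1]-y)<.15)&(P[...,2]>.08)&(P[...,2]<.2)
    h=np.histogram(P[m][:,2],bins=np.arange(.08,.2,.004)); print(n,dict(zip(h[1].round(3),h[0])))
E
```

```text
[148.4 263.3  -2.9] tool y at 62.74 z [-1.3e-03  7.0e-04 -1.0e+00] turn -0.4348 [ 0.5693 -0.169   0.2318] [-0.1 -0.1 -5.2]
top {np.float64(0.08): np.int64(0), np.float64(0.084): np.int64(0), np.float64(0.088): np.int64(0), np.float64(0.092): np.int64(0), np.float64(0.096): np.int64(0), np.float64(0.1): np.int64(0), np.float64(0.104): np.int64(0), np.float64(0.108): np.int64(0), np.float64(0.112): np.int64(0), np.float64(0.116): np.int64(0), np.float64(0.12): np.int64(0), np.float64(0.124): np.int64(0), np.float64(0.128): np.int64(0), np.float64(0.132): np.int64(0), np.float64(0.136): np.int64(0), np.float64(0.14): np.int64(0), np.float64(0.144): np.int64(0), np.float64(0.148): np.int64(0), np.float64(0.152): np.int64(0), np.float64(0.156): np.int64(4), np.float64(0.16): np.int64(2), np.float64(0.164): np.int64(32), np.float64(0.168): np.int64(988), np.float64(0.172): np.int64(515), np.float64(0.176): np.int64(5), np.float64(0.18): np.int64(2), np.float64(0.184): np.int64(0), np.float64(0.188): np.int64(7), np.float64(0.192): np.int64(13)}
scene {np.float64(0.08): np.int64(0), np.floa
[... 198 characters left out ...]
8): np.int64(0), np.float64(0.112): np.int64(0), np.float64(0.116): np.int64(0), np.float64(0.12): np.int64(0), np.float64(0.124): np.int64(0), np.float64(0.128): np.int64(0), np.float64(0.132): np.int64(0), np.float64(0.136): np.int64(0), np.float64(0.14): np.int64(0), np.float64(0.144): np.int64(0), np.float64(0.148): np.int64(0), np.float64(0.152): np.int64(0), np.float64(0.156): np.int64(108), np.float64(0.16): np.int64(156), np.float64(0.164): np.int64(153), np.float64(0.168): np.int64(1995), np.float64(0.172): np.int64(608), np.float64(0.176): np.int64(40), np.float64(0.18): np.int64(46), np.float64(0.184): np.int64(42), np.float64(0.188): np.int64(39), np.float64(0.192): np.int64(47)}
```

View pics/e.png

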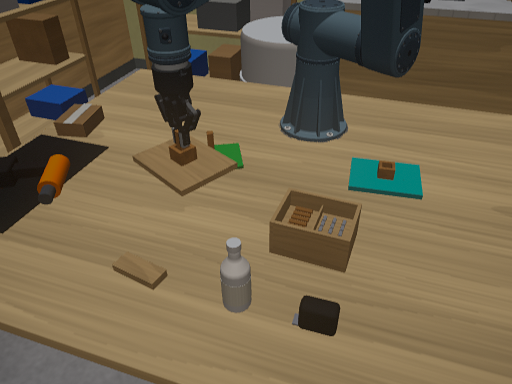

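The pair is lifted level (plate at z = 0.171) and lies centred about pixel (185,158). The measured weight, about 5 N, matches both lids. Now I'll carry it over the box.

servo_tool([
  [[5,9,0],0,5],
  [[8,14,0],0,5],
  [[11,19,0],0,5],
  [[12,21,0],0,5],
  [[12,21,-0.5],0,5],
  [[12,21,-0.5],0,5],
  [[12,21,-0.5],0,5],
  [[12,21,-0.5],0,5],
  [[12,21,-0.5],0,5],
  [[12,21,-0.5],0,5],
  [[12,21,0],0,5],
  [[11,20,0],0,5],
  [[10,18,0],0,5],
  [[8,14,0],0,5],
  [[0,0,0],-0.08,5],
  [[0,0,0],-0.12,5],
  [[0,0,0],-0.12,5],
  [[0,0,0],-0.08,5],
  [[0,0,0],-0.034,5],
  [[0,0,0],0,5],
])

```text
time_s: 15.45
eef_pos: [0.5572, 0.1321, 0.2357]
eef_rot: [-0.0, 0.021, 1.0, -0.0]
wrist_force: [0.1, -0.0, -5.0]
opening: 0.199
grasp_force: 58.9
```

Run:
```python
from h import *
to(.5585,.1328,.185,87.6)
t=cam('top');s=cam('scene')
for n,c in(('top',t),('scene',s)):
    P=cloud(c); rect(P,.558,.133,.13,.162,.182,n)
    rect(P,.558,.133,.13,.084,.096,n+' rim')
```

```text
[-1.2  0.8 50.7] tool y at 87.56 z [-0. -0. -1.] turn -0.0007 [0.5572 0.1321 0.2357] [ 0.1 -0.  -5. ]
top 3464 [556.1 131.7] [189.1 148.8] 87.67 z 0.1752 slopes [0.002  0.0028]
top rim 0
scene 3897 [557.7 130.3] [188.5 152.8] 87.95 z 0.175 slopes [-0.0246  0.0005]
scene rim 592 [561.8 132.2] [170.7 128.5] 87.68 z 0.0893 slopes [-0.0126  0.0012]
```

servo_tool([
  [[-1.2,0.8,5],0,5],
  [[0,0,10],0,5],
  [[0,0,12],0,5],
  [[0,0,12],0,5],
  [[0,0,8],0,5],
  [[0,0,4],0,5],
  [[0,0,2],0,5],
  [[0,0,2],0,5],
  [[0,0,2],0,5],
  [[0,0,2],0,5],
  [[0,0,2],0,5],
  [[0,0,2],0,5],
  [[0,0,0],0,5],
])

```text
time_s: 17.18
eef_pos: [0.5583, 0.1326, 0.1725]
eef_rot: [-0.0, 0.021, 1.0, -0.0]
wrist_force: [-0.4, -0.1, -4.6]
opening: 0.201
grasp_force: 59.0
```

Run:
```python
from h import *
to(.5585,.1328,.1665,87.6)
```

```text
[-0.2  0.2  6. ] tool y at 87.6 z [-4.e-04 -0.e+00 -1.e+00] turn 0.0001 [0.5583 0.1326 0.1725] [-0.4 -0.1 -4.6]
```

Plug is half in with no contact. I'll go down the last 6 mm gently.

servo_tool([
  [[0,0,1.5],0,5],
  [[0,0,1.5],0,5],
  [[0,0,1],0,5],
  [[0,0,1],0,5],
  [[0,0,0.7],0,5],
  [[0,0,0],0,5],
])

```text
time_s: 17.92
eef_pos: [0.5585, 0.1326, 0.1669]
eef_rot: [-0.0, 0.021, 1.0, -0.0]
wrist_force: [0.3, 1.0, -4.6]
opening: 0.205
grasp_force: 59.0
```

servo_tool([
  [[0,0,0.5],0,5],
  [[0,0,0.5],0,5],
  [[0,0,0],0,5],
])

```text
time_s: 18.3
eef_pos: [0.5586, 0.1327, 0.1664]
eef_rot: [0.0, 0.021, 1.0, 0.0]
wrist_force: [-0.4, 0.2, -1.4]
opening: 0.203
grasp_force: 59.4
```

servo_tool([
  [[0,0,0.6],0,5],
  [[0,0,0],0,5],
  [[0,0,0],0,20],
  [[0,0,0],0,24],
  [[0,0,0],0,30],
  [[0,0,0],0,40],
  [[0,0,0],0,60],
  [[0,0,0],0,60],
])

```text
time_s: 19.3
eef_pos: [0.5585, 0.1326, 0.1654]
eef_rot: [0.0, 0.021, 1.0, -0.0]
wrist_force: [0.5, -0.5, -0.3]
opening: 0.702
grasp_force: 0.0
```

servo_tool([
  [[0,0,-10],0,75],
  [[0,0,-20],0,75],
  [[0,0,-25],0,75],
  [[0,0,-25],0,75],
  [[0,0,-20],0,75],
  [[0,0,0],0,75],
  [[0,0,0],0,75],
])

```text
time_s: 20.18
eef_pos: [0.5581, 0.1327, 0.2648]
eef_rot: [-0.0, 0.021, 1.0, -0.0]
wrist_force: [0.1, 0.3, 0.6]
opening: 0.872
grasp_force: 0.0
```

Run:
```python
from h import *
to(.5585,.1328,.131,87.6)
t=cam('top');s=cam('scene');w=cam('wrist')
cv2.imwrite('pics/f.png',np.hstack([cv2.resize(s['color'][150:290,230:390],(480,420)),cv2.resize(w['color'],(480,420))])[:,:,::-1])
for n,c in(('top',t),('scene',s)):
    P=cloud(c); rect(P,.558,.133,.13,.098,.112,n+' plate'); rect(P,.558,.133,.05,.132,.144,n+' collar');rect(P,.558,.133,.05,.172,.184,n+' post')
```

```text
[ -0.5   0.2 133.8] tool y at 87.61 z [-8.e-04  0.e+00 -1.e+00] turn 0.0001 [0.5581 0.1327 0.2648] [0.1 0.3 0.6]
top plate 2699 [557.5 132. ] [188.4 148.8] 87.69 z 0.1059 slopes [0.0009 0.0004]
top collar 137 [557.2 122.8] [24.2 43.3] 89.6 z 0.1375 slopes [0.0116 0.03  ]
top post 26 [557.2 126.2] [ 4.7 17.2] 89.15 z 0.1774 slopes [0.0621 0.3341]
scene plate 3618 [558.2 131. ] [188.7 152.9] 88.1 z 0.1058 slopes [-0.0082 -0.0005]
scene collar 231 [558.3 131.2] [42.4 45.9] 86.98 z 0.1375 slopes [-0.0341 -0.0026]
scene post 64 [560.6 132.9] [21.4 17.6] 4.2 z 0.1772 slopes [-0.1089 -0.039 ]
```

View pics/f.png

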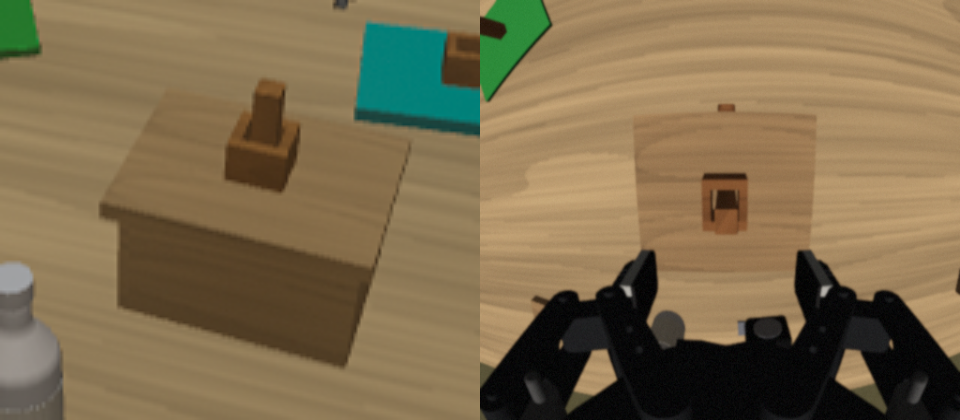

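The left half shows the lids sitting squarely on the box (plate z = 0.106, level), with the collar at (262,150). The wrist view shows the collar centred at (725,203) and square to the jaws. Now I'll go down onto the collar.

servo_tool([
  [[-0.2,0,20],0,75],
  [[0,-0.3,25],0,75],
  [[0,0,25],0,75],
  [[0,0,20],0,75],
  [[0,0,15],0,75],
  [[0,0,10],0,75],
  [[0,0,8],0,75],
  [[0,0,5],0,75],
  [[0,0,3],0,75],
  [[0,0,1],0,75],
  [[0,0,0],0,75],
])

```text
time_s: 21.7
eef_pos: [0.5588, 0.1323, 0.1337]
eef_rot: [0.0, 0.021, 1.0, 0.0]
wrist_force: [1.0, 0.9, 1.1]
opening: 0.881
grasp_force: 0.0
```

servo_tool([
  [[0.5,0,1],0,65],
  [[0,0,0.5],0,56],
  [[0,0,0],0,50],
  [[0,0,0],0,46],
  [[0,0,0],0,42],
  [[0,0,0],0,38],
  [[0,0,0],0,30],
  [[0,0,0],0,25],
  [[0,0,0],0,25],
])

```text
time_s: 22.82
eef_pos: [0.5584, 0.1322, 0.1323]
eef_rot: [0.0, 0.021, 1.0, -0.0]
wrist_force: [-2.2, -1.6, 5.3]
opening: 0.48
grasp_force: 62.0
```

servo_tool([
  [[0,0,-1],0,25],
  [[0,0,-2],0,25],
  [[0,0,-2],0,25],
  [[0,0,-3],0,25],
  [[0,0,0],0,25],
])

```text
time_s: 23.45
eef_pos: [0.5584, 0.1324, 0.1402]
eef_rot: [0.0, 0.021, 1.0, 0.0]
wrist_force: [0.6, 0.8, -1.3]
opening: 0.478
grasp_force: 61.0
```

servo_tool([
  [[0,0,-4],0,25],
  [[0,0,-5],0,25],
  [[0,0,-6],0,25],
  [[0,0,-6],0,25],
  [[0,0,-6],0,25],
  [[0,0,-6],0,25],
  [[0,0,-6],0,25],
  [[0,0,-6],0,25],
  [[0,0,-6],0,25],
  [[0,0,-6],0,25],
  [[0,0,-6],0,25],
  [[0,0,-8],0,25],
  [[0,0,-8],0,25],
  [[0,0,-8],0,25],
  [[0,0,-8],0,25],
  [[0,0,-8],0,25],
  [[0,0,-6],0,25],
  [[0,0,-3],0,25],
  [[0,0,0],0,25],
  [[0,0,0],0,25],
])

```text
time_s: 25.95
eef_pos: [0.558, 0.1324, 0.2515]
eef_rot: [-0.0, 0.021, 1.0, -0.0]
wrist_force: [-0.4, 0.1, -1.6]
opening: 0.484
grasp_force: 61.0
```

Run:
```python
from h import *
t=cam('top');s=cam('scene'); print(ctrl.get_obs()['wrist_force'].round(1))
cv2.imwrite('pics/g.png',cv2.resize(s['color'][60:290,210:410],(600,600))[:,:,::-1])
for n,c in(('top',t),('scene',s)):
    P=cloud(c); rect(P,.558,.133,.13,.208,.228,n+' outer'); rect(P,.558,.133,.13,.094,.106,n+' inner plate'); rect(P,.558,.133,.05,.172,.184,n+' post')
```

```text
[ 0.  -1.  -1.8]
top outer 3652 [557.1 133.1] [188.5 148.2] 87.72 z 0.225 slopes [0.0032 0.0019]
top inner plate 100 [495.2 136.4] [168.3   4.4] 87.6 z 0.0996 slopes [-0.0731  0.0058]
top post 0
scene outer 3798 [558.6 131.9] [188.6 152.2] 87.78 z 0.2248 slopes [-0.0305 -0.0004]
scene inner plate 3029 [559.3 132.4] [170.1 135. ] 87.66 z 0.0998 slopes [-0.0066 -0.0002]
scene post 0
```

View pics/g.png

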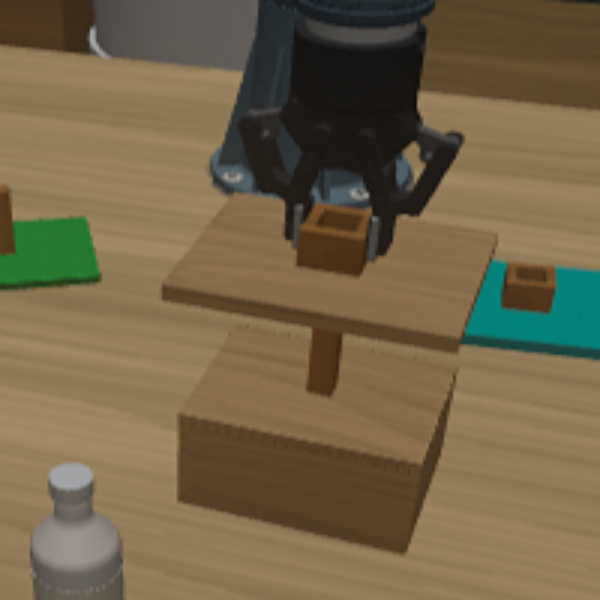

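The picture shows the outer lid held level at (330,270), with its skirt at z of about 0.211, above the post tip at 0.178. The inner lid's plate is seated at z = 0.100, at (320,395). Handing in.

```bash
python3 -c "
from bench import ctrl
print(ctrl.hand_in())"
```

```text
the job is handed in; nothing more can be done
None
```

The job is handed in at about 26 s: the drawer is shut, the inner lid is fully seated on the box, and the outer lid is gripped and held level with its skirt about 33 mm above the post's tip.

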